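Set the reservoir tray on the degasser and load its solvent bottles

TASK

Set up the chromatograph for the next run: lift the empty reservoir tray by its handle and lower it flat onto the degasser so that both locating pins come up through its two holes, either way round. With the tray seated, stand the three bottles that have tubing caps (caps with a raised hub and three nipples) upright in it: the two large ones in the two large pockets, one in each, and the small one in the small pocket. Set the bottles down gently, without dropping or tipping any, and leave the two plain-capped bottles, the beaker and the volumetric flask standing where they are.

Things in the scene. Friction and masses are not known exactly. Their poses are not given: they have to be found in the camera images.
- degasser: White degasser module, fixed, 270 (x) x 200 (y) mm, flat top 72 mm above the bench, black front on its -x side. Two steel locating pins on the top at x 0, y +60 and -60 mm: 10 mm thick, 17 mm tall, the last 7 mm tapered to 4 mm. Origin: on the bench below the midpoint between the pins (body from x -100 to +170 mm); z up.
- tray: Loose grey tray, about 350 g; origin mid-underside, z up; x -73..93, y +-76.5 mm, walls 22 high. Handle bar along y over the origin: 80 long, 12 thick, z 40-52, posts at y +-36. Strip below it 10 thick with two 12.5 mm holes at x 0, y +-60 for the pins. Two large pockets 72x72 at x 54, y +-37.5; one small pocket 52x52 at x -44, y 0; pocket floors at z 4. Beside the small pocket: closed, z 22.
- large_a: Large amber bottle with tubing cap, loose, about 160 g (one of two alike): body 56 mm in diameter, conical shoulder from z 70 mm, blue screw cap 50 mm in diameter from z 84 to 108, on it a raised hub 34 mm in diameter (to 118) with three white nipples (to 131). Origin: centre of the underside, z up.
- large_b: Large amber bottle with tubing cap, loose, about 160 g (one of two alike): body 56 mm in diameter, conical shoulder from z 70 mm, blue screw cap 50 mm in diameter from z 84 to 108, on it a raised hub 34 mm in diameter (to 118) with three white nipples (to 131). Origin: centre of the underside, z up.
- small: Small amber bottle with tubing cap, loose, about 70 g: body 36 mm in diameter, conical shoulder from z 52 mm, blue screw cap 32 mm in diameter from z 62 to 84, on it a raised hub 22 mm in diameter (to 93) with three white nipples (to 105). Origin: centre of the underside, z up.
- plain_large: Look-alike to leave alone: large amber bottle, 56 mm in diameter, with a plain flat blue cap 50 mm in diameter, 108 mm high in all. Origin: centre of the underside, z up.
- plain_small: Look-alike to leave alone: small amber bottle, 36 mm in diameter, with a plain flat blue cap 32 mm in diameter, 84 mm high in all. Origin: centre of the underside, z up.
- beaker: Empty clear glass beaker, 70 mm in diameter, 95 mm high, to leave alone. Origin: centre of the underside, z up.
- flask: Clear glass volumetric flask, bulb 62 mm in diameter, thin neck, white stopper, 172 mm high, to leave alone. Origin: centre of the underside, z up.
Things that resemble listed ones, but are neither listed nor needed, are in the scene too. What is shaped like the large_a but red or yellow is not meant.

How it is judged (in metres and radians):
On the way, in this order (a step that is already met when the one before it is completed fails the run):
1. the empty tray sits flat on the degasser over both pins, let go, while the three tubing-cap bottles still stand on the bench (horizontal distance between tray and degasser below 0.004 m and z of tray in the frame of degasser between 0.069 and 0.0755 m and angle between the x axis of tray and the x axis of degasser, either way round below 0.06 rad and angle between tray's own z axis and vertical below 0.04 rad and contact force between tray and the fingers below 0.3 N and height (world z) of each of large_a, large_b, small below 0.02 m), for 0.2 s.
2. each tubing-cap bottle stands let go in its own pocket (horizontal distance between tray and degasser below 0.004 m and z of tray in the frame of degasser between 0.069 and 0.0755 m and angle between the x axis of tray and the x axis of degasser, either way round below 0.06 rad and angle between tray's own z axis and vertical below 0.04 rad and linear speed of each of tray, large_a, large_b, small below 0.02 m/s and x of large_a in the frame of tray between 0.043 and 0.065 m and z of each of large_a, large_b, small in the frame of tray below 0.009 m and angle between each of large_a, large_b, small's own z axis and vertical below 0.1 rad and x of large_b in the frame of tray between 0.043 and 0.065 m and ((y of large_a in the frame of tray between 0.0265 and 0.0485 m and y of large_b in the frame of tray between -0.0485 and -0.0265 m) or (y of large_b in the frame of tray between 0.0265 and 0.0485 m and y of large_a in the frame of tray between -0.0485 and -0.0265 m)) and x of small in the frame of tray between -0.055 and -0.033 m and y of small in the frame of tray between -0.011 and 0.011 m and contact force between each of large_a, large_b, small and the fingers below 0.3 N), for 0.2 s.
At the end, for the whole second after the job is handed in: Tray on the degasser over both pins (within 4 mm, 0.06 rad, flat); a large tubing-cap bottle in each large pocket, the small one in the small pocket, upright (0.1 rad), within 11 mm of the pocket centre, at rest; plain bottles, beaker, flask upright and within 30 mm of their starts (horizontal distance between tray and degasser below 0.004 m and z of tray in the frame of degasser between 0.069 and 0.0755 m and angle between the x axis of tray and the x axis of degasser, either way round below 0.06 rad and angle between tray's own z axis and vertical below 0.04 rad and linear speed of each of tray, large_a, large_b, small below 0.02 m/s and x of large_a in the frame of tray between 0.043 and 0.065 m and z of each of large_a, large_b, small in the frame of tray below 0.009 m and angle between each of large_a, large_b, small, plain_large, plain_small, beaker, flask's own z axis and vertical below 0.1 rad and x of large_b in the frame of tray between 0.043 and 0.065 m and ((y of large_a in the frame of tray between 0.0265 and 0.0485 m and y of large_b in the frame of tray between -0.0485 and -0.0265 m) or (y of large_b in the frame of tray between 0.0265 and 0.0485 m and y of large_a in the frame of tray between -0.0485 and -0.0265 m)) and x of small in the frame of tray between -0.055 and -0.033 m and y of small in the frame of tray between -0.011 and 0.011 m and height (world z) of each of plain_large, plain_small, beaker, flask below 0.01 m and distance of each of plain_large, plain_small, beaker, flask from where it was at the start of the episode below 0.03 m); the robot touches nothing.
It fails at once if a bottle, the beaker or the flask is tipped by more than 0.5 rad (angle between any of large_a, large_b, small, plain_large, plain_small, beaker, flask's own z axis and vertical above 0.5 rad).
It fails at once if a look-alike bottle, the beaker or the flask is moved by more than 30 mm (distance of any of plain_large, plain_small, beaker, flask from where it was at the start of the episode above 0.03 m).
It fails at once if a tubing-cap bottle is dropped from more than about 2 cm (falls free of the fingers at over 0.6 m/s) ((linear speed of large_a above 0.6 m/s and contact force between large_a and the fingers below 0.05 N) or (linear speed of large_b above 0.6 m/s and contact force between large_b and the fingers below 0.05 N) or (linear speed of small above 0.6 m/s and contact force between small and the fingers below 0.05 N)).
It also fails if it takes over 106 s, if anything falls off the work surface, if the arm or the gripper's body presses on something with over 40 N, if the wrist force passes 120 N, or if a joint passes its speed limit or range.

ROBOT

A 7-joint arm with a two-finger parallel gripper is mounted at the origin on the work surface. World frame = base frame: x ahead of the robot, y to its left, z up, the work surface at z = 0. Lengths are in mm, angles in degrees, forces in N, time in s.
With the tool pointing down it reaches from about 425 to 825 mm from the base axis. Payload 3.6 kg.
Tool frame: the origin (TCP) lies at the very end of the fingers, on their centre line; the grasp point (between the pads) lies 19 mm behind it (env.grip_point_offset is the distance from the TCP to the grasp point, in mm); z points along the fingers, y is the line along which they close (so a half turn about z gives the same grasp; the last joint's range is limited). The gripper opens to 85 mm and grips with 20 to 120 N. Pads are 22 mm wide; open, the fingers measure 114 mm over their backs; the gripper's body (76 mm by 85 mm) begins 54 mm behind the grasp point. The pads swing forward as they close: fully open they stand 13 mm farther back than shut.
Start: joints at [71.706, 35.231, -0.722, 81.555, 0.464, 63.22, -2.315], TCP at [187.624, -622.302, 231.297] pointing down, gripper open.
Joint ranges: [-178.69, 178.69], [-17.37, 117.87], [-77.05, 75.6], [15.02, 138.74], [-78.02, 258.01], [0.78, 113.62], [-162.83, 162.83]. Speed limits (degrees/s): [159.86, 159.86, 180, 180, 180, 180, 180].

INTERFACE

Orientations are given as [roll, pitch, yaw] about the fixed x, y, z axes, in that order (R = Rz(yaw) Ry(pitch) Rx(roll)).
In Python, from plant import env gives the robot as it stands.
- The arm moves only by the tool arm_command, never from a script. Its argument "plan" is text: rows parted by semicolons, each of 7 numbers parted by spaces: the shift along the tool's x, y, z in mm, then the turn, a rotation vector about the tool's x, y, z in degrees, then the closure, from -1 (fully open) to 1 (shut). A call has 1 to 12 rows; each row is the pose to reach, as a shift and turn from the pose commanded when the call began, along the tool's axes at that moment; what a row does not reach only later rows make up. A row lasts 1/12 s, in which the tool goes at most 41.7 mm and 7.16 degrees, less where a joint would pass 70% of its speed; a pose out of reach is approached as far as the arm can. A call with a gripper value outside its range is refused whole. The fingers move at their own pace and stop on an object; "squeeze" is the grip in N (left out, the last holds). Time passes only in rows, so rows that repeat a pose let the fingers close. It gives the time, the measured TCP pose, the force, the opening and the grip force at its end, in the units of the state.
- env.get_obs(): the state, without advancing time (a new reading comes with each control period).
- env.read_camera(name): name is "side" or "top"; returns a dict with "image" (420x560x3 uint8, red, green, blue), "depth" (420x560 float32, mm along the optical axis (not along the pixel's ray), 0 where there is no reading), "fov_y" (degrees; the focal length in pixels is half the picture's height over the tangent of half this angle, whatever the lens; pixels are square), "cx", "cy" (the principal point, pixels), "k1" (the pictures are not rectified: a ray, as slopes to the right and down, at radius r is drawn at 1 + k1 r^2 times it, then the intrinsics apply), "cam_to_world" (4x4, takes a point from camera to world coordinates). Camera axes: x right, y down, z forward; pixel columns grow to the right and rows downward; lengths in mm; the calibration is good to about 2 mm. A picture is of the moment at which its call begins.
- env.sign_off(): hands the job in; it is judged then, once.
Trained networks look in the newest picture that a camera, given by its name, has taken for a name from the list of things; names that differ only in an ending like _2 or _b are one class to them, and where a whole thing is asked for, a point or a joint stands for the part that bears it (a point fixed in the world has none). Each returns a list of dicts, best first, with "score" (0 to 1); they miss things now and then, are a little off and sometimes report something else, mostly with a low value. They report only what shows in the picture. A call takes as long as a camera call. They do not tell look-alikes from the thing itself.
- env.trace(target, camera): "mask" (420x560 bool, what is visible of it) and "rect" ([left, top, width, height] in pixels, round what is visible of it).
- env.landmark_of(target, camera): "uv" ([column, row] in pixels: a listed point, or the origin of a listed thing).
The state is a dict: "time_s": time; "qpos": joint angles; "qvel": joint speeds; "tau": joint torques, N m; "tool_pos": TCP position; "ee_rot": TCP orientation; "force": force on the tool from outside, world axes, zero at the start; "torque": the same for the moment, N m; "finger_gap": opening from 0.0 (shut) to 1.0 (fully open); "finger_force": force on a finger pad.
Only numpy, scipy, OpenCV 4.12 (cv2) and the standard library are available. Lean on these libraries where they do the work, as an engineer would, in place of code of your own. Each camera call takes 0.05 s, during which the arm holds its last target. There are 200 camera calls.

## Working session

There is one attempt and no reset: what is moved stays moved. The work goes in short steps, Python scripts to look and compute and a tool call to move; the robot and the scene stay as the last step left them, time stands still between calls to the robot, and variables do not carry over. Pictures are saved under pics/ and viewed, at most 14 in all, crops included, and the job is handed in when it is done.

Besides the shell and the picture viewer there is one more tool, called after ">>>" by a JSON object that holds its "method" and its "body", one argument or row to a line. arm_command: Moves the arm, as the interface text tells. Its arguments: {"type":"object","properties":{"plan":{"type":"string"},"squeeze":{"type":"number"}},"required":["plan"]}

```bash
mkdir -p pics; cat > h.py <<'E'
import numpy as np, cv2, pickle
from plant import env
def cam(n):
    return env.read_camera(n)
def world(c,uv,d):
    uv=np.atleast_2d(np.array(uv,float)); f=c['image'].shape[0]/2/np.tan(np.radians(c['fov_y']/2))
    K=np.array([[f,0,c['cx']],[0,f,c['cy']],[0,0,1]])
    s=cv2.undistortPoints(uv[:,None],K,np.array([c['k1'],0,0,0,0.]))[:,0]
    P=np.c_[s,np.ones(len(s))]*np.reshape(d,(-1,1)); T=np.array(c['cam_to_world'])
    return P@T[:3,:3].T+T[:3,3]
def cloud(c):
    v,u=np.nonzero(c['depth']>0); return np.c_[u,v],world(c,np.c_[u,v],c['depth'][v,u])
def xyzmap(c):
    h,w=c['depth'].shape; v,u=np.mgrid[:h,:w]; P=world(c,np.c_[u.ravel(),v.ravel()],c['depth'].ravel()).reshape(h,w,3)
    P[c['depth']<=0]=np.nan; return P
E
python3 - <<'E'
from h import *
for n in ['top','side']:
    c=cam(n); cv2.imwrite(f'pics/{n}0.png',c['image'][:,:,::-1]); pickle.dump(c,open(n+'0.pkl','wb'))
    print(n,np.round(c['cam_to_world'],2).tolist(),c['fov_y'],c['k1'])
    P=xyzmap(c)
    for t in ['degasser','tray','large_a','small','plain_large','plain_small','beaker','flask']:
        for r in env.trace(t,n):
            m=r['mask']; q=P[m]; q=q[~np.isnan(q[:,0])]
            print(t,round(r['score'],2),r['rect'],np.round(np.median(q,0)) if len(q) else None, np.round(np.percentile(q[:,2],98)) if len(q) else None)
o=env.get_obs(); print(o)
E
```

```text
top [[-0.02, -0.99, 0.14, 232.25], [-1.0, 0.02, 0.01, -18.56], [-0.01, -0.14, -0.99, 1593.24], [0.0, 0.0, 0.0, 1.0]] 47.374013313180825 -0.11824330178849321
degasser 0.84 [167.8, 137.5, 69.8, 89.3] [543. 232.  72.] 79.0
tray 0.58 [318.4, 147.9, 49.4, 56.1] [ 563. -231.    9.] 51.0
tray 0.24 [108.5, 154.0, 24.3, 16.0] [621. 492.  52.] 175.0
large_a 0.9 [382.3, 225.5, 24.7, 14.3] [ 363. -380.  106.] 132.0
large_a 0.85 [357.4, 243.0, 17.6, 14.2] [ 314. -285.  108.] 132.0
large_a 0.71 [173.7, 243.0, 22.0, 20.2] [314. 279. 108.] 131.0
large_a 0.58 [370.5, 272.2, 22.6, 20.0] [ 213. -328.  107.] 130.0
plain_large 0.85 [267.8, 203.0, 23.9, 19.9] [432. -13. 105.] 113.0
plain_small 0.58 [273.6, 171.3, 11.1, 14.5] [549.  -9.  80.] 91.0
plain_small 0.42 [176.7, 244.0, 17.4, 18.4] [314. 280. 108.] 131.0
beaker 0.74 [410.8, 149.2, 29.9, 23.3] [ 609. -515.   54.] 97.0
flask 0.83 [109.5, 149.2, 23.2, 20.8] [621. 492.  53.] 174.0
flask 0.68 [319.6, 149.4, 50.5, 55.1] [ 564. -231.    9.] 51.0
side [[-0.71, -0.43, 0.56, -190.47], [-0.71, 0.4, -0.58, 671.91], [0.02, -0.81, -0.59, 720.98], [0.0, 0.0, 0.0
[... 802 characters left out ...]
9.] 170.0
{'time_s': 0.9, 'qpos': array([71.70445502, 35.22894736, -0.72031338, 81.55432772,  0.46418409,
       63.21965123, -2.31465644]), 'qvel': array([ 0.03033656,  0.0620561 , -0.01787428,  0.04647465,  0.00670034,
        0.01737855,  0.03373808]), 'tau': array([-3.71924962e-04, -4.69101191e+01,  2.58759381e-01, -1.71345305e+01,
        1.00244052e-02,  1.57170660e-03,  5.81743762e-06]), 'tool_pos': array([ 187.62478901, -622.31025898,  231.32537001]), 'ee_rot': array([-1.79999923e+02, -1.10487257e-03,  1.67784414e+01]), 'force': array([-0.52871912,  0.27016902, -0.19212721]), 'torque': array([0.00444014, 0.02441526, 0.00813159]), 'finger_force': 0.0, 'finger_gap': 1.0007504599118966}
```

```bash
python3 - <<'E'
import cv2
a=cv2.imread('pics/top0.png')[120:310,90:460]; cv2.imwrite('pics/top0c.png',cv2.resize(a,None,fx=2.15,fy=2.15,interpolation=cv2.INTER_CUBIC))
a=cv2.imread('pics/side0.png')[100:330,30:440]; cv2.imwrite('pics/side0c.png',cv2.resize(a,None,fx=1.95,fy=1.95,interpolation=cv2.INTER_CUBIC))
E
```

```text
(no output)
```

View pics/top0c.png

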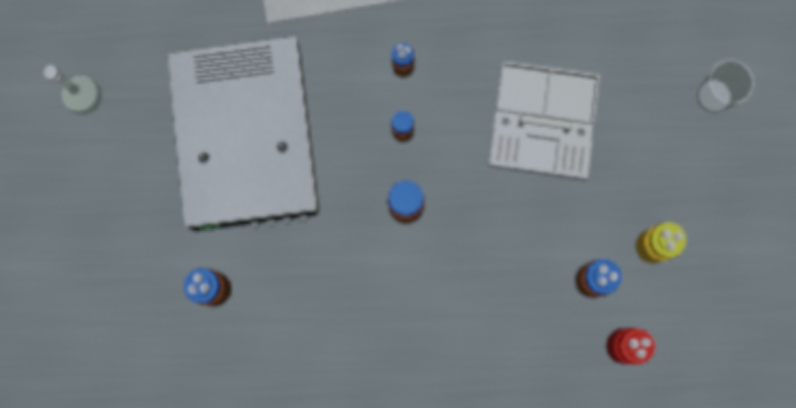

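View pics/side0c.png

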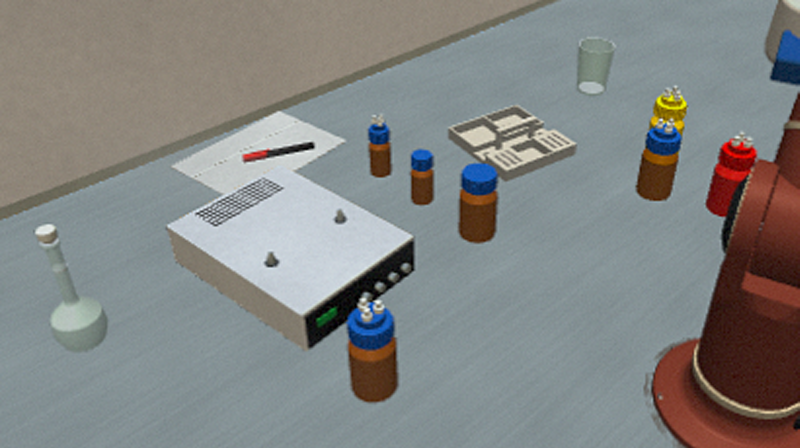

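```bash
cat >> h.py <<'E'
from scipy.optimize import least_squares
def blob(P,im,xy,R,z0,z1,blue=False):
    m=(np.hypot(P[...,0]-xy[0],P[...,1]-xy[1])<R)&(P[...,2]>z0)&(P[...,2]<z1)
    if blue: 
        i=im.astype(int); m&=(i[...,2]-i[...,0]>40)
    return P[m]
def circ(q,R,xy,cam_xy):
    # side surface of a cylinder: fit centre with known radius
    f=lambda c: np.hypot(q[:,0]-c[0],q[:,1]-c[1])-R
    return least_squares(f,xy,loss='soft_l1',f_scale=1.5).x
E
python3 - <<'E'
from h import *
print(env.grip_point_offset)
C={n:pickle.load(open(n+'0.pkl','rb')) for n in('top','side')}; M={n:xyzmap(C[n]) for n in C}
for nm,xy,R,zt,zb in [('A',(310,280),25,108,84),('B',(310,-283),25,108,84),('S',(655,-8),16,84,62),('PL',(430,-10),25,108,84),('PS',(548,-5),16,84,62)]:
    q=blob(M['top'],C['top']['image'],xy,R+20,zt-8,zt+6,True).astype(np.float32)
    c,r=cv2.minEnclosingCircle(q[:,:2].copy())
    s=blob(M['side'],C['side']['image'],xy,R+20,zb+3,zt-4,True)
    print(nm,len(q),'top mec',np.round(c,1),round(r,1),'mean',np.round(q.mean(0),1),'side',len(s),np.round(circ(s,R,c,None),1))
for n in C:
    P=M[n]; im=C[n]['image']
    q=blob(P,im,(563,-231),75,36,60).astype(np.float32); print(n,'handle',len(q),cv2.minAreaRect(q[:,:2].copy()),q.mean(0),np.median(q[:,2]))
    q=blob(P,im,(563,-231),140,14,60).astype(np.float32); print(n,'tray',len(q),cv2.minAreaRect(q[:,:2].copy()))
    q=blob(P,im,(543,232),190,64,78).astype(np.float32); print(n,'deg',len(q),cv2.minAreaRect(q[:,:2].copy()),np.median(q[:,2]))
    q=blob(P,im,(543,232),100,79,95)
    k=cv2.kmeans(q[:,:2].astype(np.float32),2,None,(3,20,.1),5,0); print('pins',len(q),k[2].tolist(),np.bincount(k[1].ravel()))
    np.set_printoptions(suppress=True)
    print(env.landmark_of('tray',n),env.landmark_of('degasser',n))
E
```

```text
18.700000000000003
A 116 top mec [316.5 290.5] 26.3 mean [316.2 287.9 107.9] side 130 [315.8 289.7]
B 120 top mec [ 316.5 -295.6] 25.7 mean [ 315.9 -293.6  107.5] side 89 [ 315.8 -295.2]
S 43 top mec [661.4 -11.8] 16.8 mean [656.9 -12.8  83.5] side 44 [660.2 -11.5]
PL 197 top mec [437.7 -12.4] 25.6 mean [437.3 -12.4 107.4] side 89 [437.7 -11.6]
PS 76 top mec [556.  -10.5] 17.2 mean [555.2 -10.3  83.8] side 50 [556.4  -8. ]
top handle 92 ((557.4277954101562, -228.5035400390625), (76.5452880859375, 13.878080368041992), 79.86092376708984) [ 555.9888   -229.01845    50.303234] 50.909096
top tray 887 ((566.966796875, -231.06369018554688), (151.62338256835938, 169.27757263183594), 80.3267593383789)
top deg 4792 ((550.06640625, 236.4124298095703), (276.3976745605469, 202.51239013671875), 6.089682579040527) 71.63335
pins 66 [[554.8250732421875, 271.3248291015625], [531.8834838867188, 170.65362548828125]] [42 24]
[{'uv': [340.2, 180.7], 'score': 0.73}] [{'uv': [205.4, 190.1], 'score': 0.87}]
side handle 92 ((555.3948364257812, -226.67526245117188), (83.70337677001953, 14.50776481628418), 82.68216705322266) [ 554.1041   -225.24255    47.101723] 48.002213
side tray 751 ((566.6748657226562, -230.63800048828125), (161.60995483398438, 172.09022521972656), 80.73174285888672)
side deg 5141 ((550.399658203125, 237.47413635253906), (277.6242980957031, 202.4927520751953), 5.7632246017456055) 70.60696
pins 26 [[509.485107421875, 295.0870056152344], [521.73046875, 174.30628967285156]] [15 11]
[{'uv': [291.1, 178.1], 'score': 0.75}] [{'uv': [190.8, 249.6], 'score': 0.7}]
```

```bash
cat >> h.py <<'E'
from scipy.spatial.transform import Rotation as Ro
def delta(x,y,z,yaw):
    o=env.get_obs(); R=Ro.from_euler('xyz',o['ee_rot'],degrees=True)
    s=R.inv().apply(np.array([x,y,z])-o['tool_pos']); t=(R.inv()*Ro.from_euler('xyz',[180,0,yaw],degrees=True)).as_rotvec(degrees=True)
    print('t',round(o['time_s'],2),'at',np.round(o['tool_pos'],1),np.round(o['ee_rot'],2),'gap',round(o['finger_gap'],3),'F',np.round(o['force'],1),'q7',round(o['qpos'][6]),'->',np.round(s,1),np.round(t,1))
E
python3 - <<'E'
from h import *
delta(557,-229,120,80.2); delta(557,-229,27,80.2)
C=pickle.load(open('top0.pkl','rb')); g=cv2.cvtColor(C['image'],cv2.COLOR_RGB2GRAY).astype(float)
f=210/np.tan(np.radians(C['fov_y']/2))
for u,v in((185,193),(221,188.5)):
    w=g[int(v)-8:int(v)+9,int(u)-8:int(u)+9]; wt=np.clip(np.median(w)-15-w,0,None); yy,xx=np.mgrid[int(v)-8:int(v)+9,int(u)-8:int(u)+9]
    p=[(wt*xx).sum()/wt.sum(),(wt*yy).sum()/wt.sum()]
    T=C['cam_to_world']; a=world(C,p,1000)[0]; o=np.array(T)[:3,3]; k=(80-o[2])/(a[2]-o[2]); print(p,np.round(o+k*(a-o),1))
E
```

```text
t 1.1 at [ 187.6 -622.3  231.3] [-179.99   -0.     16.78] gap 1.0 F [-0.6 -0.  -0.4] q7 -2 -> [ 467.2 -269.9  111.3] [ -0.   -0.  -63.4]
t 1.1 at [ 187.6 -622.3  231.3] [-179.99   -0.     16.78] gap 1.0 F [-0.6 -0.  -0.4] q7 -2 -> [ 467.2 -269.9  204.3] [ -0.   -0.  -63.4]
[np.float64(184.40396210163652), np.float64(192.96554694229113)] [509.2 291.   80. ]
[np.float64(220.91745730550284), np.float64(188.0483870967742)] [522.2 172.2  80. ]
```

>>> {"method": "arm_command", "body": {
  "plan": "156 -90 0 0 0 -21 -1; 312 -180 0 0 0 -42 -1; 467 -270 20 0 0 -63.4 -1; 467 -270 60 0 0 -63.4 -1; 467 -270 60 0 0 -63.4 -1; 467 -270 60 0 0 -63.4 -1; 467 -270 60 0 0 -63.4 -1; 467 -270 60 0 0 -63.4 -1; 467 -270 90 0 0 -63.4 -1; 467 -270 111 0 0 -63.4 -1; 467 -270 111 0 0 -63.4 -1; 467 -270 111 0 0 -63.4 -1",
  "squeeze": 80
}}

```text
time_s: 2.1
tool_pos: [522.2, -266.1, 141.5]
ee_rot: [179.9, 0.0, 80.1]
force: [0.9, -0.3, 0.5]
finger_gap: 0.997
finger_force: 0.0
```

>>> {"method": "arm_command", "body": {
  "plan": "0 0 0 0 0 0 -1; 0 0 0 0 0 0 -1; 0 0 0 0 0 0 -1; 0 0 0 0 0 0 -1; 0 0 0 0 0 0 -1"
}}

```text
time_s: 2.52
tool_pos: [520.1, -269.3, 142.3]
ee_rot: [180.0, 0.1, 80.0]
force: [-0.0, 0.9, -0.2]
finger_gap: 0.999
finger_force: 0.0
```

```bash
python3 - <<'E'
from h import *
delta(557,-229,27,80.2)
E
```

```text
t 2.52 at [ 520.1 -269.3  142.3] [1.7997e+02 8.0000e-02 7.9980e+01] gap 0.999 F [-0.   0.9 -0.2] q7 3 -> [ 46.3  29.3 115.2] [ 0.   0.1 -0.2]
```

>>> {"method": "arm_command", "body": {
  "plan": "23 15 10 0 0 0 -1; 46.3 29.3 30 0 0 -0.2 -1; 46.3 29.3 60 0 0 -0.2 -1; 46.3 29.3 90 0 0 -0.2 -1; 46.3 29.3 105 0 0 -0.2 -1; 46.3 29.3 115 0 0 -0.2 -1; 46.3 29.3 115 0 0 -0.2 -1; 46.3 29.3 115 0 0 -0.2 -1"
}}

```text
time_s: 3.18
tool_pos: [557.8, -227.6, 27.3]
ee_rot: [180.0, 0.0, 80.3]
force: [0.9, -1.0, 1.4]
finger_gap: 1.004
finger_force: 0.0
```

>>> {"method": "arm_command", "body": {
  "plan": "0 0 0 0 0 0 1; 0 0 0 0 0 0 1; 0 0 0 0 0 0 1; 0 0 0 0 0 0 1; 0 0 0 0 0 0 1; 0 0 0 0 0 0 1; 0 0 0 0 0 0 1; 0 0 0 0 0 0 1"
}}

```text
time_s: 3.85
tool_pos: [558.2, -226.7, 27.4]
ee_rot: [179.9, 0.0, 80.4]
force: [-0.1, 0.3, 4.5]
finger_gap: 0.121
finger_force: 78.6
```

>>> {"method": "arm_command", "body": {
  "plan": "0 0 -8 0 0 0 1; 0 0 -20 0 0 0 1; 0 0 -40 0 0 0 1; 0 0 -65 0 0 0 1; 0 0 -90 0 0 0 1; 0 0 -115 0 0 0 1; 0 0 -140 0 0 0 1; 0 0 -160 0 0 0 1; 0 0 -175 0 0 0 1; 0 0 -175 0 0 0 1; 0 0 -175 0 0 0 1"
}}

```text
time_s: 4.77
tool_pos: [557.5, -226.5, 202.4]
ee_rot: [180.0, 0.0, 80.4]
force: [-0.7, -0.1, -4.2]
finger_gap: 0.121
finger_force: 78.3
```

```bash
python3 - <<'E'
from h import *
delta(516,232.6,200,96)
E
```

```text
t 4.77 at [ 557.5 -226.5  202.4] [1.7995e+02 1.0000e-02 8.0380e+01] gap 0.121 F [-0.7 -0.1 -4.2] q7 0 -> [ 445.7 -117.6    2.2] [  0.    0.  -15.6]
```

>>> {"method": "arm_command", "body": {
  "plan": "20 -5 0 0 0 -1 1; 60 -16 0 0 0 -2.5 1; 100 -26 0 0 0 -4 1; 140 -37 0 0 0 -5.5 1; 180 -47 0 0 0 -7 1; 220 -58 0 0 0 -8.5 1; 260 -69 0 0 0 -10 1; 300 -79 0 0 0 -11.5 1; 340 -90 0 0 0 -13 1; 380 -100 0 0 0 -14.5 1; 420 -111 0 0 0 -15.6 1; 445.7 -117.6 2 0 0 -15.6 1"
}}

```text
time_s: 5.77
tool_pos: [513.5, 238.0, 198.6]
ee_rot: [-179.8, -0.2, 96.3]
force: [-0.7, 0.6, -3.2]
finger_gap: 0.122
finger_force: 78.3
```

>>> {"method": "arm_command", "body": {
  "plan": "0 0 0 0 0 0 1; 0 0 0 0 0 0 1; 0 0 0 0 0 0 1; 0 0 0 0 0 0 1; 0 0 0 0 0 0 1"
}}

```text
time_s: 6.18
tool_pos: [516.6, 230.3, 199.2]
ee_rot: [-179.9, 0.1, 95.8]
force: [0.7, -1.1, -4.4]
finger_gap: 0.121
finger_force: 78.3
```

```bash
python3 - <<'E'
from h import *
delta(516,232.6,140,96)
for n in('side','top'):
    c=cam(n); pickle.dump(c,open(n+'1.pkl','wb'))
    cv2.imwrite(f'pics/{n}1.png',c['image'][:,:,::-1])
    P=xyzmap(c); q=blob(P,c['image'],(526,235),140,150,205)
    q=q[q[:,2]<202].astype(np.float32); q=q[q[:,2]>168]
    print(n,len(q),cv2.minAreaRect(q[:,:2].copy()),np.percentile(q[:,2],[2,50,98]))
    print(env.trace('tray',n)[0]['rect'])
a=cv2.imread('pics/side1.png')[100:330,60:400]; cv2.imwrite('pics/side1c.png',cv2.resize(a,None,fx=2.3,fy=2.3,interpolation=cv2.INTER_CUBIC))
E
```

```text
t 6.18 at [516.6 230.3 199.2] [-1.7994e+02  9.0000e-02  9.5800e+01] gap 0.121 F [ 0.7 -1.1 -4.4] q7 -35 -> [ 2.4 -0.3 59.2] [-0.1  0.1 -0.2]
side 2615 ((526.0768432617188, 229.47915649414062), (172.88014221191406, 157.59994506835938), 5.474558353424072) [171.77519409 185.01145935 194.68702942]
[135.1, 166.2, 92.0, 50.8]
top 798 ((525.4927368164062, 229.69149780273438), (167.5692596435547, 155.0409393310547), 5.960704803466797) [171.36447693 181.56877899 198.99760406]
[172.4, 151.2, 52.5, 60.1]
```

View pics/side1c.png

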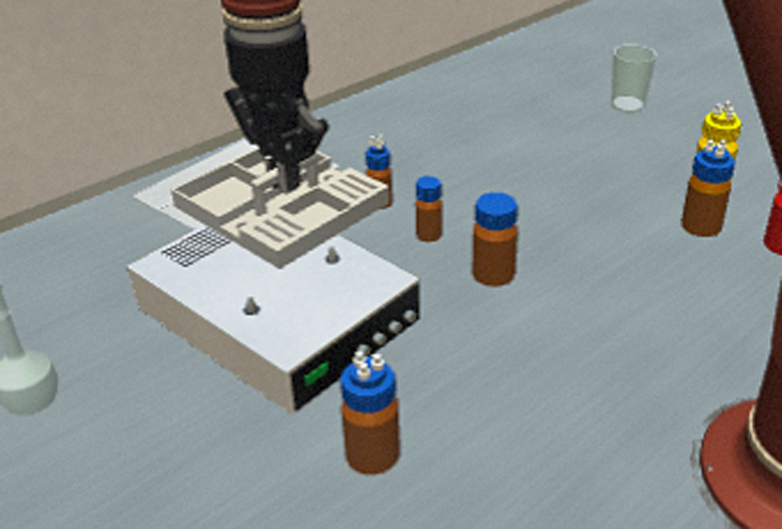

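```bash
python3 - <<'E'
from h import *
delta(516.4,234.2,122,96); delta(516.4,234.2,122,96)
E
```

```text
t 6.38 at [516.5 231.7 199.8] [1.80e+02 1.00e-02 9.59e+01] gap 0.119 F [-0.2  0.1 -3.5] q7 -35 -> [ 2.5  0.2 77.8] [ 0.   0.  -0.1]
t 6.38 at [516.5 231.7 199.8] [1.80e+02 1.00e-02 9.59e+01] gap 0.119 F [-0.2  0.1 -3.5] q7 -35 -> [ 2.5  0.2 77.8] [ 0.   0.  -0.1]
```

>>> {"method": "arm_command", "body": {
  "plan": "3.3 0.2 15 0 0 0 1; 3.3 0.2 35 0 0 0 1; 3.3 0.2 55 0 0 0 1; 3.3 0.2 68 0 0 0 1; 3.3 0.2 76 0 0 0 1; 3.3 0.2 78 0 0 0 1; 3.3 0.2 78 0 0 0 1; 3.3 0.2 78 0 0 0 1; 3.3 0.2 78 0 0 0 1"
}}

```text
time_s: 7.13
tool_pos: [516.9, 236.3, 123.0]
ee_rot: [179.9, -0.1, 96.0]
force: [0.0, 0.1, -3.6]
finger_gap: 0.128
finger_force: 78.3
```

```bash
python3 - <<'E'
from h import *
for n in('top','side'):
    c=cam(n); pickle.dump(c,open(n+'2.pkl','wb'))
    cv2.imwrite(f'pics/{n}2.png',c['image'][:,:,::-1])
    P=xyzmap(c); q=blob(P,c['image'],(526,235),140,92,119).astype(np.float32)
    r=cv2.minAreaRect(q[:,:2].copy()); a=np.radians(r[2] if r[2]<45 else r[2]-90)
    print(n,len(q),r,'origin',np.array(r[0])-10*np.array([np.cos(a),np.sin(a)]))
delta(516.3,235,100,96)
A=[cv2.imread(f'pics/{n}2.png')[s] for n,s in(('top',np.s_[130:240,150:260]),('side',np.s_[160:270,110:260]))]
cv2.imwrite('pics/c2.png',np.hstack([cv2.resize(a,None,fx=3,fy=3,interpolation=cv2.INTER_CUBIC) for a in A]))
E
```

```text
top 600 ((526.3770141601562, 235.21127319335938), (111.14215850830078, 224.70794677734375), 50.26707077026367) origin [518.68669103 241.60337223]
side 2492 ((526.2915649414062, 235.17422485351562), (172.3647003173828, 158.57183837890625), 5.6817216873168945) origin [516.3406929 234.1842018]
t 7.23 at [516.7 236.1 122.8] [ 1.7989e+02 -4.0000e-02  9.5970e+01] gap 0.122 F [-0.  -0.3 -3.7] q7 -38 -> [-1.1 -0.5 22.8] [ 0.1 -0.  -0. ]
```

View pics/c2.png

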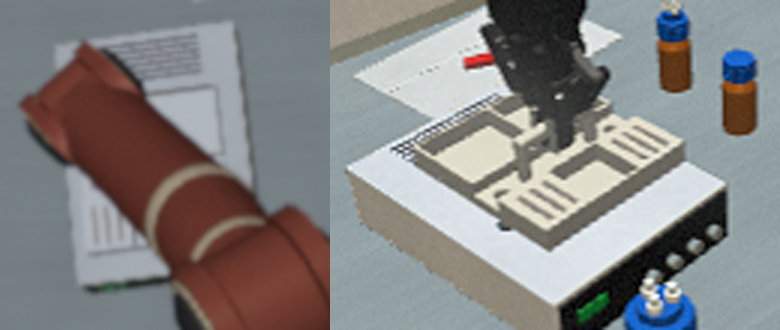

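>>> {"method": "arm_command", "body": {
  "plan": "-1 -0.7 3 0 0 0 1; -1 -0.7 6 0 0 0 1; -1 -0.7 9 0 0 0 1; -1 -0.7 11 0 0 0 1; -1 -0.7 13 0 0 0 1; -1 -0.7 13 0 0 0 1; -1 -0.7 13 0 0 0 1"
}}

```text
time_s: 7.82
tool_pos: [516.0, 234.9, 108.7]
ee_rot: [180.0, -0.0, 96.0]
force: [0.6, 0.3, -4.4]
finger_gap: 0.121
finger_force: 78.3
```

>>> {"method": "arm_command", "body": {
  "plan": "0 0 2 0 0 0 1; 0 0 4 0 0 0 1; 0 0 6 0 0 0 1; 0 0 8 0 0 0 1; 0 0 9 0 0 0 1; 0 0 9 0 0 0 1; 0 0 9 0 0 0 1"
}}

```text
time_s: 8.4
tool_pos: [516.1, 235.0, 99.8]
ee_rot: [179.9, -0.0, 96.0]
force: [3.3, 0.6, -4.4]
finger_gap: 0.125
finger_force: 78.2
```

>>> {"method": "arm_command", "body": {
  "plan": "0 0 0.7 0 0 0 1; 0 0 1.4 0 0 0 1; 0 0 1.4 0 0 0 1; 0 0 1.4 0 0 0 1"
}}

```text
time_s: 8.73
tool_pos: [516.3, 235.1, 99.4]
ee_rot: [179.9, -0.0, 96.0]
force: [3.7, 0.1, 4.1]
finger_gap: 0.12
finger_force: 79.4
```

>>> {"method": "arm_command", "body": {
  "plan": "0 0 0 0 0 0 -1; 0 0 0 0 0 0 -1; 0 0 0 0 0 0 -1; 0 0 0 0 0 0 -1; 0 0 0 0 0 0 -1; 0 0 0 0 0 0 -1; 0 0 0 0 0 0 -1; 0 0 -15 0 0 0 -1; 0 0 -45 0 0 0 -1; 0 0 -85 0 0 0 -1; 0 0 -110 0 0 0 -1; 0 0 -110 0 0 0 -1"
}}

```text
time_s: 9.73
tool_pos: [518.5, 237.1, 214.5]
ee_rot: [179.3, -0.3, 96.0]
force: [0.1, 0.2, -0.5]
finger_gap: 0.999
finger_force: 0.0
```

```bash
python3 - <<'E'
from h import *
for n in('side',):
    c=cam(n); pickle.dump(c,open(n+'3.pkl','wb'))
    cv2.imwrite(f'pics/{n}3.png',c['image'][:,:,::-1])
    P=xyzmap(c); q=blob(P,c['image'],(526,235),140,76,97).astype(np.float32)
    r=cv2.minAreaRect(q[:,:2].copy()); a=np.radians(r[2] if r[2]<45 else r[2]-90)
    print(n,len(q),r,'origin',np.array(r[0])-10*np.array([np.cos(a),np.sin(a)]),np.percentile(q[:,2],90))
    q=blob(P,c['image'],(516,233),60,105,135);print(np.percentile(q[:,2],[50,95]))
delta(316,290,200,96);delta(316,290,76,96)
a=cv2.imread('pics/side3.png')[150:280,100:280]
cv2.imwrite('pics/c3.png',cv2.resize(a,None,fx=4,fy=4,interpolation=cv2.INTER_CUBIC))
E
```

```text
side 2120 ((525.53466796875, 234.49151611328125), (171.84059143066406, 156.9201202392578), 6.178084373474121) origin [515.59274596 233.41532526] 93.56787
[120.0579483  123.74042485]
t 9.78 at [517.1 235.9 211.6] [ 1.7961e+02 -1.5000e-01  9.5970e+01] gap 1.0 F [-0.3  0.2  0.5] q7 -35 -> [  74.7 -194.5   10.5] [ 0.4 -0.1 -0. ]
t 9.78 at [517.1 235.9 211.6] [ 1.7961e+02 -1.5000e-01  9.5970e+01] gap 1.0 F [-0.3  0.2  0.5] q7 -35 -> [  74.4 -195.3  134.5] [ 0.4 -0.1 -0. ]
```

View pics/c3.png

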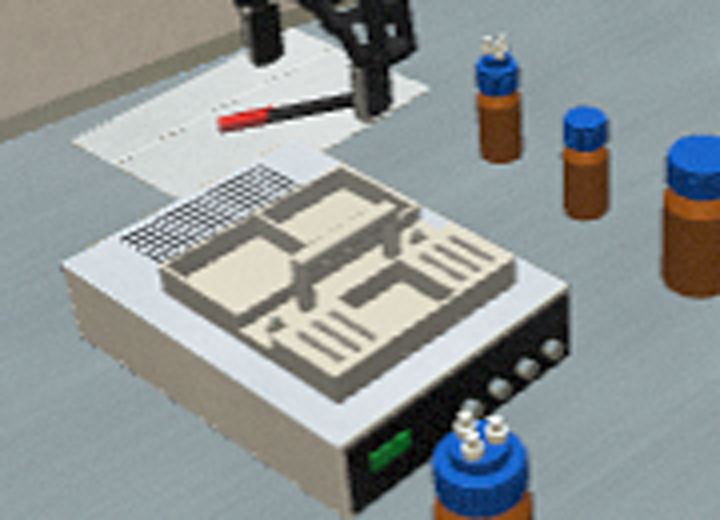

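>>> {"method": "arm_command", "body": {
  "plan": "18 -45 3 0 0 0 -1; 33 -85 6 0 0 0 -1; 48 -125 8 0 0 0 -1; 63 -163 10 0 0 0 -1; 74.5 -194.5 12 0.4 0 0 -1; 74.5 -194.5 30 0.4 0 0 -1; 74.5 -194.5 60 0.4 0 0 -1; 74.5 -195 90 0.4 0 0 -1; 74.5 -195 112 0.4 0 0 -1; 74.5 -195 112 0.4 0 0 -1; 74.5 -195 112 0.4 0 0 -1"
}}

```text
time_s: 10.7
tool_pos: [312.7, 287.6, 95.3]
ee_rot: [-179.4, 0.2, 96.0]
force: [0.3, 0.3, 0.1]
finger_gap: 1.004
finger_force: 0.0
```

```bash
python3 - <<'E'
from h import *
delta(316.3,289.7,76,96)
a=cv2.imread('pics/side3.png')[130:230,330:440]
cv2.imwrite('pics/c4.png',cv2.resize(a,None,fx=4,fy=4,interpolation=cv2.INTER_CUBIC))
E
```

```text
t 10.7 at [312.7 287.6  95.3] [-1.7939e+02  1.6000e-01  9.6010e+01] gap 1.004 F [0.3 0.3 0.1] q7 -61 -> [ 1.8  4.  19.2] [-0.6  0.2  0. ]
```

View pics/c4.png

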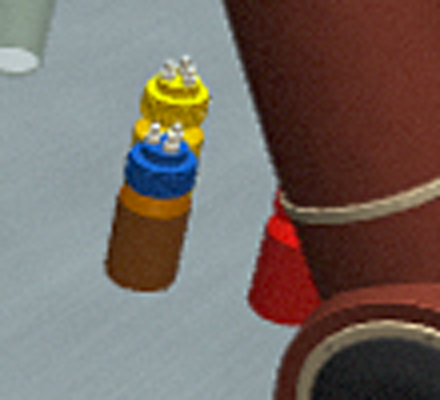

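>>> {"method": "arm_command", "body": {
  "plan": "0 0 8 0 0 0 -1; 0 0 16 0 0 0 -1; 0 0 22 0 0 0 -1; 0 0 22 0 0 0 -1; 0 0 22 0 0 0 -1; 0 0 22 0 0 0 -1"
}}

```text
time_s: 11.2
tool_pos: [313.9, 288.7, 74.7]
ee_rot: [-179.6, -0.0, 96.0]
force: [0.0, 0.6, -0.4]
finger_gap: 1.0
finger_force: 0.0
```

>>> {"method": "arm_command", "body": {
  "plan": "0 0 0 0 0 0 1; 0 0 0 0 0 0 1; 0 0 0 0 0 0 1; 0 0 0 0 0 0 1; 0 0 0 0 0 0 1; 0 0 0 0 0 0 1; 0 0 0 0 0 0 1",
  "squeeze": 40
}}

```text
time_s: 11.78
tool_pos: [314.1, 288.9, 74.9]
ee_rot: [-179.7, -0.0, 96.0]
force: [0.2, -0.1, 5.3]
finger_gap: 0.574
finger_force: 40.7
```

>>> {"method": "arm_command", "body": {
  "plan": "0 0 -6 0 0 0 1; 0 0 -16 0 0 0 1; 0 0 -32 0 0 0 1; 0 0 -52 0 0 0 1; 0 0 -74 0 0 0 1; 0 0 -96 0 0 0 1; 0 0 -118 0 0 0 1; 0 0 -136 0 0 0 1; 0 0 -146 0 0 0 1; 0 0 -150 0 0 0 1; 0 0 -150 0 0 0 1; 0 0 -150 0 0 0 1"
}}

```text
time_s: 12.78
tool_pos: [314.2, 288.0, 223.8]
ee_rot: [-179.5, 0.1, 96.0]
force: [-0.6, 0.4, -1.9]
finger_gap: 0.577
finger_force: 41.7
```

```bash
python3 - <<'E'
from h import *
delta(565.8,275,225,96)
E
```

```text
t 12.78 at [314.2 288.  223.8] [-1.7953e+02  6.0000e-02  9.5980e+01] gap 0.577 F [-0.6  0.4 -1.9] q7 -52 -> [-39.1 248.8  -3.2] [-0.5  0.1 -0. ]
```

>>> {"method": "arm_command", "body": {
  "plan": "-2 13 0 0 0 0 1; -6 37 0 -0.2 0 0 1; -10 64 0 -0.4 0 0 1; -14 92 0 -0.5 0 0 1; -19 120 0 -0.5 0 0 1; -23 148 0 -0.5 0 0 1; -27 176 0 -0.5 0 0 1; -32 204 0 -0.5 0 0 1; -35.5 227 0 -0.5 0 0 1; -38 242 -2 -0.5 0 0 1; -39 249 -3 -0.5 0 0 1; -39 249 -3 -0.5 0 0 1"
}}

```text
time_s: 13.78
tool_pos: [568.3, 274.3, 223.9]
ee_rot: [180.0, 0.1, 95.8]
force: [0.3, -0.6, -1.5]
finger_gap: 0.572
finger_force: 41.7
```

>>> {"method": "arm_command", "body": {
  "plan": "0 0 0 0 0 0 1; 0 0 0 0 0 0 1; 0 0 0 0 0 0 1; 0 0 0 0 0 0 1"
}}

```text
time_s: 14.12
tool_pos: [565.4, 276.2, 225.9]
ee_rot: [179.9, -0.0, 96.1]
force: [-0.1, 0.5, -1.6]
finger_gap: 0.579
finger_force: 41.7
```

```bash
python3 - <<'E'
from h import *
delta(565.8,275.4,152,96)
c=cam('side'); P=xyzmap(c); s=blob(P,c['image'],(566,276),50,237,255,True); print(len(s),np.round(circ(s,25,(566,276),None),1)) 
i=c['image'].astype(int); m=(np.hypot(P[...,0]-566,P[...,1]-276)<45)&(P[...,2]>155)&(P[...,2]<215); q=P[m]; print(len(q),np.percentile(q[:,2],[1,99]),np.round(circ(q,28,(566,276),None),1))
cv2.imwrite('pics/c5.png',cv2.resize(c['image'][90:280,100:300,::-1],None,fx=3,fy=3))
E
```

```text
t 14.12 at [565.4 276.2 225.9] [179.91  -0.    96.07] gap 0.579 F [-0.1  0.5 -1.6] q7 -35 -> [-0.9  0.2 73.9] [ 0.1 -0.   0.1]
98 [565.2 278.2]
489 [155.47888206 214.32562513] [568.  278.4]
```

View pics/c5.png

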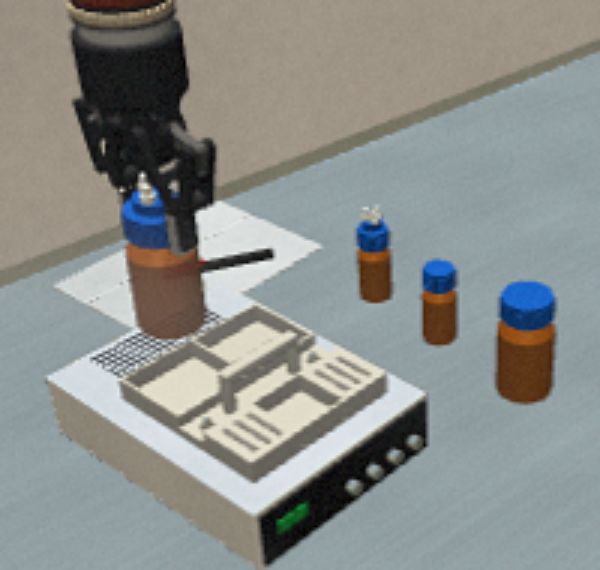

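>>> {"method": "arm_command", "body": {
  "plan": "-1.4 0 8 0 0 0 1; -1.4 0 22 0 0 0 1; -1.4 0 38 0 0 0 1; -1.4 0 52 0 0 0 1; -1.4 0 61 0 0 0 1; -1.4 0 67 0 0 0 1; -1.4 0 70 0 0 0 1; -1.4 0 71 0 0 0 1; -1.4 0 71 0 0 0 1; -1.4 0 71 0 0 0 1"
}}

```text
time_s: 15.0
tool_pos: [567.1, 274.8, 155.4]
ee_rot: [179.8, -0.0, 96.0]
force: [-0.1, -0.6, -1.1]
finger_gap: 0.576
finger_force: 41.7
```

>>> {"method": "arm_command", "body": {
  "plan": "0 0 1 0 0 0 1; 0 0 2 0 0 0 1; 0 0 3 0 0 0 1; 0 0 4 0 0 0 1; 0 0 4 0 0 0 1; 0 0 4 0 0 0 1"
}}

```text
time_s: 15.5
tool_pos: [566.9, 274.6, 151.2]
ee_rot: [179.9, -0.0, 96.0]
force: [-0.1, -0.8, 2.3]
finger_gap: 0.571
finger_force: 41.8
```

>>> {"method": "arm_command", "body": {
  "plan": "0 0 0 0 0 0 -1; 0 0 0 0 0 0 -1; 0 0 0 0 0 0 -1; 0 0 0 0 0 0 -1; 0 0 0 0 0 0 -1; 0 0 0 0 0 0 -1; 0 0 -8 0 0 0 -1; 0 0 -28 0 0 0 -1; 0 0 -60 0 0 0 -1; 0 0 -95 0 0 0 -1; 0 0 -120 0 0 0 -1; 0 0 -125 0 0 0 -1"
}}

```text
time_s: 16.5
tool_pos: [568.5, 276.3, 282.3]
ee_rot: [179.3, -0.3, 96.0]
force: [-0.7, 0.0, 0.2]
finger_gap: 0.996
finger_force: 0.0
```

```bash
python3 - <<'E'
from h import *
c=cam('side'); P=xyzmap(c); s=blob(P,c['image'],(566,276),50,163,180,True); print(len(s),np.round(circ(s,25,(566,276),None),1)) 
s=blob(P,c['image'],(316,-295),50,87,104,True); print(len(s),np.round(circ(s,25,(316,-295),None),1))
s=blob(P,c['image'],(660,-12),40,65,81,True); print(len(s),np.round(circ(s,16,(660,-12),None),1))
delta(661,-12,240,78);delta(661,-12,55,78)
cv2.imwrite('pics/side6.png',c['image'][...,::-1])
E
```

```text
78 [570.1 277.3]
81 [ 315.4 -295.3]
47 [661.7 -11.4]
t 16.55 at [568.  275.8 280.7] [179.42  -0.22  95.97] gap 0.997 F [-0.4  0.4  0.6] q7 -34 -> [-296.1   62.1   40.2] [ 0.5 -0.3 18. ]
t 16.55 at [568.  275.8 280.7] [179.42  -0.22  95.97] gap 0.997 F [-0.4  0.4  0.6] q7 -34 -> [-296.8   60.2  225.2] [ 0.5 -0.3 18. ]
```

>>> {"method": "arm_command", "body": {
  "plan": "-35 7 0 0 0 3 -1; -74 15 5 0.3 -0.2 6 -1; -113 24 10 0.5 -0.3 9 -1; -152 32 20 0.5 -0.3 12 -1; -190 40 30 0.5 -0.3 15 -1; -228 48 40 0.5 -0.3 18 -1; -265 55 45 0.5 -0.3 18 -1; -290 61 60 0.5 -0.3 18 -1; -296.5 61.5 90 0.5 -0.3 18 -1; -296.5 61 120 0.5 -0.3 18 -1; -296.5 61 120 0.5 -0.3 18 -1; -296.5 61 120 0.5 -0.3 18 -1"
}}

```text
time_s: 17.55
tool_pos: [656.4, -14.0, 153.4]
ee_rot: [-179.3, 0.4, 78.0]
force: [0.5, 0.3, 1.3]
finger_gap: 0.999
finger_force: 0.0
```

```bash
python3 - <<'E'
from h import *
delta(661.3,-12,55,78)
E
```

```text
t 17.55 at [656.4 -14.  153.4] [-179.3     0.39   78.01] gap 0.999 F [0.5 0.3 1.3] q7 -24 -> [ 3.6  5.6 98.3] [-0.7  0.4  0. ]
```

>>> {"method": "arm_command", "body": {
  "plan": "1 2 20 -0.5 0.2 0 -1; 2 3 45 -0.5 0.2 0 -1; 2 3 60 -0.5 0.2 0 -1; 2 3 60 -0.5 0.2 0 -1; 2 3 60 -0.5 0.2 0 -1; 2 3 60 -0.5 0.2 0 -1"
}}

```text
time_s: 18.05
tool_pos: [662.9, -12.2, 98.3]
ee_rot: [179.6, 0.1, 78.0]
force: [-0.6, -0.5, 0.2]
finger_gap: 1.005
finger_force: 0.0
```

```bash
python3 - <<'E'
from h import *
delta(661.3,-12,55,78)
E
```

```text
t 18.05 at [662.9 -12.2  98.3] [1.7961e+02 5.0000e-02 7.8020e+01] gap 1.005 F [-0.6 -0.5  0.2] q7 -26 -> [-0.1 -1.9 43.3] [0.4 0.1 0. ]
```

>>> {"method": "arm_command", "body": {
  "plan": "0 -1 15 0 0 0 -1; 0 -1 30 0 0 0 -1; 0 -1 40 0 0 0 -1; 0 -1 43 0 0 0 -1; 0 -1 43 0 0 0 -1; 0 -1 43 0 0 0 -1"
}}

```text
time_s: 18.55
tool_pos: [661.1, -12.8, 53.8]
ee_rot: [179.7, 0.1, 78.0]
force: [0.1, -0.6, 0.6]
finger_gap: 1.002
finger_force: 0.0
```

>>> {"method": "arm_command", "body": {
  "plan": "0 0 0 0 0 0 1; 0 0 0 0 0 0 1; 0 0 0 0 0 0 1; 0 0 0 0 0 0 1; 0 0 0 0 0 0 1; 0 0 0 0 0 0 1; 0 0 0 0 0 0 1; 0 0 0 0 0 0 1",
  "squeeze": 30
}}

```text
time_s: 19.22
tool_pos: [661.1, -13.0, 53.4]
ee_rot: [179.7, 0.1, 78.0]
force: [0.8, -0.7, 4.1]
finger_gap: 0.367
finger_force: 31.2
```

>>> {"method": "arm_command", "body": {
  "plan": "0 0 -6 0 0 0 1; 0 0 -18 0 0 0 1; 0 0 -36 0 0 0 1; 0 0 -60 0 0 0 1; 0 0 -85 0 0 0 1; 0 0 -110 0 0 0 1; 0 0 -132 0 0 0 1; 0 0 -150 0 0 0 1; 0 0 -160 0 0 0 1; 0 0 -165 0 0 0 1; 0 0 -165 0 0 0 1; 0 0 -165 0 0 0 1"
}}

```text
time_s: 20.22
tool_pos: [659.1, -12.6, 216.7]
ee_rot: [180.0, 0.2, 78.0]
force: [0.8, -0.1, -1.6]
finger_gap: 0.365
finger_force: 30.9
```

```bash
python3 - <<'E'
from h import *
delta(472.2,228,218,96)
E
```

```text
t 20.22 at [659.1 -12.6 216.7] [179.97   0.18  77.99] gap 0.365 F [ 0.8 -0.1 -1.6] q7 -23 -> [ 196.4 -232.9   -2. ] [ -0.    0.2 -18. ]
```

>>> {"method": "arm_command", "body": {
  "plan": "10 -12 0 0 0 -1 1; 28 -33 0 0 0 -3 1; 48 -57 0 0 0 -5 1; 68 -81 0 0 0 -7 1; 88 -105 0 0 0 -9 1; 108 -129 0 0 0 -11 1; 128 -152 0 0 0 -13 1; 148 -176 0 0 0 -15 1; 168 -199 0 0 0 -16.5 1; 184 -218 0 0 0 -18 1; 193 -229 0 0 0 -18 1; 196.4 -233 -1 0 0 -18 1"
}}

```text
time_s: 21.22
tool_pos: [469.8, 230.5, 216.4]
ee_rot: [-179.9, 0.2, 96.3]
force: [0.5, -1.0, -0.8]
finger_gap: 0.365
finger_force: 30.9
```

>>> {"method": "arm_command", "body": {
  "plan": "0 0 0 0 0 0 1; 0 0 0 0 0 0 1; 0 0 0 0 0 0 1; 0 0 0 0 0 0 1; 0 0 0 0 0 0 1"
}}

```text
time_s: 21.63
tool_pos: [473.7, 226.9, 217.4]
ee_rot: [179.9, 0.2, 95.8]
force: [-0.6, 0.1, -0.4]
finger_gap: 0.363
finger_force: 30.9
```

```bash
python3 - <<'E'
from h import *
delta(472.2,228.5,130,96)
c=cam('side'); P=xyzmap(c); s=blob(P,c['image'],(472,229),35,230,245,True); print(len(s),np.round(circ(s,16,(472,229),None),1)) 
q=blob(P,c['image'],(472,229),30,172,212); print(len(q),np.percentile(q[:,2],[1,99]),np.round(circ(q,18,(472,229),None),1))
s=blob(P,c['image'],(566,276),50,163,180,True); print(len(s),np.round(circ(s,25,(566,276),None),1))
cv2.imwrite('pics/c7.png',cv2.resize(c['image'][110:280,100:280,::-1],None,fx=3.3,fy=3.3))
E
```

```text
t 21.63 at [473.7 226.9 217.4] [179.91   0.21  95.84] gap 0.363 F [-0.6  0.1 -0.4] q7 -37 -> [ 2.1 -1.5 87.4] [ 0.1  0.2 -0.2]
48 [473.  228.6]
214 [172.36875002 211.81066055] [473.5 228. ]
79 [570.  277.3]
```

View pics/c7.png

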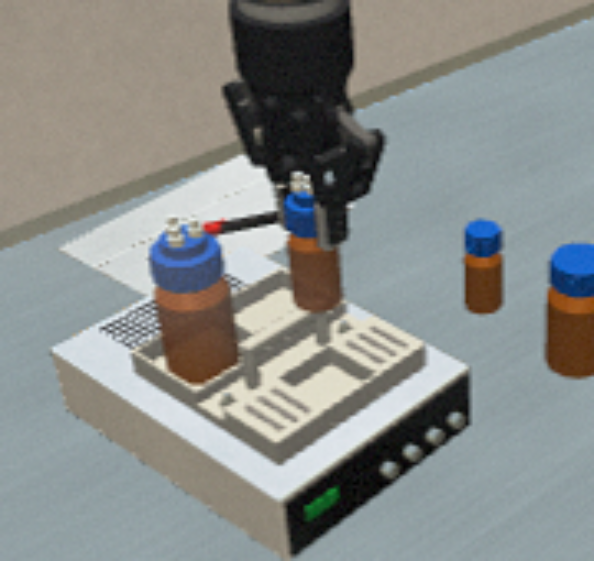

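>>> {"method": "arm_command", "body": {
  "plan": "0 0 8 0 0 0 1; 0 0 24 0 0 0 1; 0 0 42 0 0 0 1; 0 0 58 0 0 0 1; 0 0 69 0 0 0 1; 0 0 77 0 0 0 1; 0 0 82 0 0 0 1; 0 0 84 0 0 0 1; 0 0 84 0 0 0 1; 0 0 84 0 0 0 1"
}}

```text
time_s: 22.52
tool_pos: [473.5, 228.1, 134.1]
ee_rot: [179.8, 0.2, 96.0]
force: [-0.2, 0.4, -0.7]
finger_gap: 0.364
finger_force: 30.9
```

>>> {"method": "arm_command", "body": {
  "plan": "0 0 1 0 0 0 1; 0 0 2 0 0 0 1; 0 0 3 0 0 0 1; 0 0 3.5 0 0 0 1; 0 0 3.5 0 0 0 1; 0 0 3.5 0 0 0 1"
}}

```text
time_s: 23.02
tool_pos: [473.2, 227.8, 130.2]
ee_rot: [179.9, 0.2, 96.0]
force: [-0.0, -0.6, -0.3]
finger_gap: 0.366
finger_force: 30.9
```

>>> {"method": "arm_command", "body": {
  "plan": "0 0 0.6 0 0 0 1; 0 0 1.2 0 0 0 1; 0 0 1.2 0 0 0 1; 0 0 1.2 0 0 0 1"
}}

```text
time_s: 23.35
tool_pos: [473.3, 227.9, 129.3]
ee_rot: [179.9, 0.2, 96.0]
force: [-0.2, -1.3, 2.7]
finger_gap: 0.363
finger_force: 31.1
```

>>> {"method": "arm_command", "body": {
  "plan": "0 0 0 0 0 0 -1; 0 0 0 0 0 0 -1; 0 0 0 0 0 0 -1; 0 0 0 0 0 0 -1; 0 0 0 0 0 0 -1; 0 0 0 0 0 0 -1; 0 0 -8 0 0 0 -1; 0 0 -28 0 0 0 -1; 0 0 -60 0 0 0 -1; 0 0 -95 0 0 0 -1; 0 0 -115 0 0 0 -1; 0 0 -120 0 0 0 -1"
}}

```text
time_s: 24.35
tool_pos: [474.7, 229.9, 253.8]
ee_rot: [179.4, -0.0, 96.0]
force: [0.6, 0.0, -0.5]
finger_gap: 0.999
finger_force: 0.0
```

```bash
python3 - <<'E'
from h import *
delta(316,-295.3,240,55)
c=cam('side'); P=xyzmap(c); s=blob(P,c['image'],(472,229),35,141,156,True); print(len(s),np.round(circ(s,16,(472,229),None),1)) 
E
```

```text
t 24.35 at [474.7 229.9 253.8] [ 1.7942e+02 -2.0000e-02  9.5990e+01] gap 0.999 F [ 0.6  0.  -0.5] q7 -35 -> [-505.7 -212.7   11.4] [ 0.5 -0.2 41. ]
69 [472.4 229.7]
```

>>> {"method": "arm_command", "body": {
  "plan": "-30 -3 0 0 0 3 -1; -68 -7 0 0 0 7 -1; -106 -11 0 0 0 11 -1; -144 -15 0 0 0 15 -1; -182 -19 0 0 0 19 -1; -220 -23 0 0 0 23 -1; -258 -30 0 0 0 27 -1; -290 -52 0 0 0 31 -1; -322 -75 0 0 0 35 -1; -353 -98 0 0 0 38 -1; -384 -121 0 0 0 41 -1; -415 -144 4 0 0 41 -1"
}}

```text
time_s: 25.4
tool_pos: [371.2, -200.8, 245.5]
ee_rot: [179.9, 0.1, 54.9]
force: [0.3, 0.3, -0.6]
finger_gap: 1.0
finger_force: 0.0
```

```bash
python3 - <<'E'
from h import *
delta(316,-295.3,160,55)
E
```

```text
t 25.4 at [ 371.2 -200.8  245.5] [1.7985e+02 9.0000e-02 5.4880e+01] gap 1.0 F [ 0.3  0.3 -0.6] q7 -14 -> [-108.9    9.    85.7] [ 0.1  0.1 -0.1]
```

>>> {"method": "arm_command", "body": {
  "plan": "-36 3 10 0 0 0 -1; -73 6 30 0 0 0 -1; -100 8 50 0 0 0 -1; -108 9 75 0 0 0 -1; -108 9 85 0 0 0 -1; -108 9 85 0 0 0 -1; -108 9 85 0 0 0 -1; -108 9 85 0 0 0 -1"
}}

```text
time_s: 26.07
tool_pos: [318.9, -293.0, 161.4]
ee_rot: [179.8, 0.1, 55.0]
force: [0.4, -0.0, -0.2]
finger_gap: 1.002
finger_force: 0.0
```

```bash
python3 - <<'E'
from h import *
delta(316,-295.5,75,55)
E
```

```text
t 26.07 at [ 318.9 -293.   161.4] [1.7979e+02 5.0000e-02 5.5050e+01] gap 1.002 F [ 0.4 -0.  -0.2] q7 0 -> [-3.6 -1.3 86.4] [0.2 0.1 0. ]
```

>>> {"method": "arm_command", "body": {
  "plan": "-3 -1 20 0 0 0 -1; -3 -1 45 0 0 0 -1; -3 -1 65 0 0 0 -1; -3 -1 80 0 0 0 -1; -3 -1 86 0 0 0 -1; -3 -1 86 0 0 0 -1; -3 -1 86 0 0 0 -1; -3 -1 86 0 0 0 -1"
}}

```text
time_s: 26.73
tool_pos: [317.0, -296.0, 76.2]
ee_rot: [179.7, 0.1, 55.0]
force: [-0.7, -0.4, 1.2]
finger_gap: 1.002
finger_force: 0.0
```

>>> {"method": "arm_command", "body": {
  "plan": "0 0 0 0 0 0 1; 0 0 0 0 0 0 1; 0 0 0 0 0 0 1; 0 0 0 0 0 0 1; 0 0 0 0 0 0 1; 0 0 0 0 0 0 1; 0 0 0 0 0 0 1; 0 0 0 0 0 0 1",
  "squeeze": 40
}}

```text
time_s: 27.4
tool_pos: [316.3, -295.8, 75.9]
ee_rot: [179.7, 0.1, 55.0]
force: [-1.1, -0.6, 5.0]
finger_gap: 0.574
finger_force: 40.6
```

>>> {"method": "arm_command", "body": {
  "plan": "0 0 -6 0 0 0 1; 0 0 -16 0 0 0 1; 0 0 -34 0 0 0 1; 0 0 -58 0 0 0 1; 0 0 -84 0 0 0 1; 0 0 -110 0 0 0 1; 0 0 -133 0 0 0 1; 0 0 -151 0 0 0 1; 0 0 -161 0 0 0 1; 0 0 -165 0 0 0 1; 0 0 -165 0 0 0 1; 0 0 -165 0 0 0 1"
}}

```text
time_s: 28.4
tool_pos: [315.2, -294.6, 239.6]
ee_rot: [179.9, 0.1, 55.0]
force: [0.5, 0.1, -1.5]
finger_gap: 0.571
finger_force: 41.8
```

```bash
python3 - <<'E'
from h import *
delta(565,-50,241,75);delta(573.6,201.5,241,96)
E
```

```text
t 28.4 at [ 315.2 -294.6  239.6] [1.7989e+02 6.0000e-02 5.4980e+01] gap 0.571 F [ 0.5  0.1 -1.5] q7 2 -> [343.7  64.2  -1.6] [  0.1   0.1 -20. ]
t 28.4 at [ 315.2 -294.6  239.6] [1.7989e+02 6.0000e-02 5.4980e+01] gap 0.571 F [ 0.5  0.1 -1.5] q7 2 -> [554.6 -73.1  -2.1] [  0.1   0.1 -41. ]
```

>>> {"method": "arm_command", "body": {
  "plan": "15 3 0 0 0 -1 1; 42 8 0 0 0 -3 1; 72 14 0 0 0 -5 1; 103 20 0 0 0 -7 1; 134 26 0 0 0 -9 1; 165 32 0 0 0 -11 1; 196 37 0 0 0 -13 1; 227 42 0 0 0 -15 1; 258 46 0 0 0 -17 1; 288 49 0 0 0 -19 1; 313 51 0 0 0 -20 1; 330 52 0 0 0 -20 1"
}}

```text
time_s: 29.4
tool_pos: [548.5, -51.4, 238.1]
ee_rot: [-180.0, 0.0, 75.2]
force: [-0.7, -0.8, -1.6]
finger_gap: 0.572
finger_force: 41.8
```

```bash
python3 - <<'E'
from h import *
delta(573.6,201.5,241,96)
E
```

```text
t 29.4 at [548.5 -51.4 238.1] [-1.7999e+02  3.0000e-02  7.5210e+01] gap 0.572 F [-0.7 -0.8 -1.6] q7 -20 -> [250.9 -40.3  -3. ] [ -0.    0.  -20.8]
```

>>> {"method": "arm_command", "body": {
  "plan": "12 -1 0 0 0 -1 1; 36 -4 0 0 0 -3 1; 64 -8 0 0 0 -6 1; 93 -12 0 0 0 -8.5 1; 122 -17 -2 0 0 -11 1; 151 -22 -3 0 0 -14 1; 180 -27 -3 0 0 -17 1; 206 -32 -3 0 0 -19 1; 228 -36 -3 0 0 -20.8 1; 243 -39 -3 0 0 -20.8 1; 251 -40.3 -3 0 0 -20.8 1; 251 -40.3 -3 0 0 -20.8 1"
}}

```text
time_s: 30.4
tool_pos: [572.7, 200.1, 241.2]
ee_rot: [-180.0, 0.1, 96.0]
force: [0.5, -0.5, -1.1]
finger_gap: 0.575
finger_force: 41.8
```

>>> {"method": "arm_command", "body": {
  "plan": "0 0 0 0 0 0 1; 0 0 0 0 0 0 1; 0 0 0 0 0 0 1; 0 0 0 0 0 0 1; 0 0 0 0 0 0 1"
}}

```text
time_s: 30.82
tool_pos: [574.0, 197.1, 242.3]
ee_rot: [179.9, 0.2, 95.7]
force: [-0.4, -0.8, -2.2]
finger_gap: 0.575
finger_force: 41.8
```

```bash
python3 - <<'E'
from h import *
delta(573.6,201.5,152,96)
c=cam('side'); P=xyzmap(c); s=blob(P,c['image'],(574,202),45,253,271,True); print(len(s),np.round(circ(s,25,(574,202),None),1)) 
q=blob(P,c['image'],(574,202),45,172,230); print(len(q),np.percentile(q[:,2],[1,99]),np.round(circ(q,28,(574,202),None),1))
cv2.imwrite('pics/c8.png',cv2.resize(c['image'][90:270,100:290,::-1],None,fx=3.2,fy=3.2))
E
```

```text
t 30.82 at [574.  197.1 242.3] [179.89   0.21  95.69] gap 0.575 F [-0.4 -0.8 -2.2] q7 -27 -> [ 4.7 -0.2 90.3] [ 0.1  0.2 -0.3]
97 [573.9 198.1]
472 [173.04899996 229.00548043] [573.9 197.3]
```

View pics/c8.png

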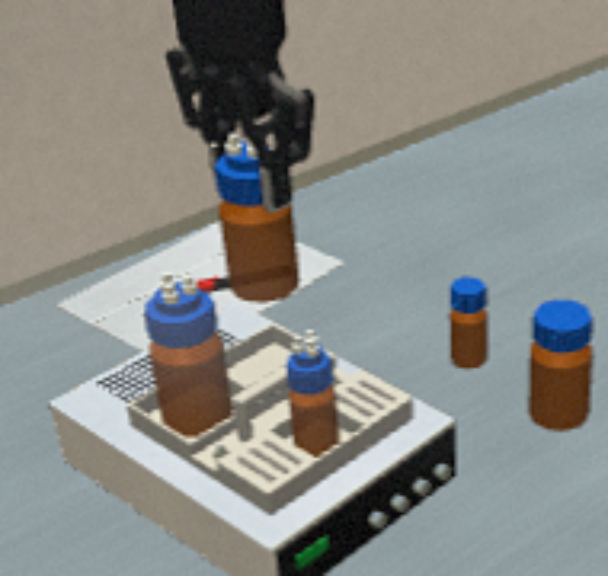

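>>> {"method": "arm_command", "body": {
  "plan": "1 0 8 0 0 0 1; 2 0 20 0 0 0 1; 2 0 32 0 0 0 1; 2 0 44 0 0 0 1; 2 0 52 0 0 0 1; 2 0 55 0 0 0 1; 2 0 55 0 0 0 1; 2 0 55 0 0 0 1; 2 0 55 0 0 0 1"
}}

```text
time_s: 31.62
tool_pos: [574.3, 200.4, 188.0]
ee_rot: [179.8, 0.1, 95.8]
force: [-1.0, 0.3, -1.4]
finger_gap: 0.574
finger_force: 41.9
```

```bash
python3 - <<'E'
from h import *
delta(573.6,201.3,152,96)
E
```

```text
t 31.62 at [574.3 200.4 188. ] [1.7981e+02 1.4000e-01 9.5780e+01] gap 0.574 F [-1.   0.3 -1.4] q7 -29 -> [ 1.1 -0.7 36. ] [ 0.2  0.1 -0.2]
```

>>> {"method": "arm_command", "body": {
  "plan": "0.8 -0.5 8 0 0 0 1; 0.8 -0.5 17 0 0 0 1; 0.8 -0.5 24 0 0 0 1; 0.8 -0.5 29 0 0 0 1; 0.8 -0.5 31.5 0 0 0 1; 0.8 -0.5 32 0 0 0 1; 0.8 -0.5 32 0 0 0 1; 0.8 -0.5 32 0 0 0 1"
}}

```text
time_s: 32.28
tool_pos: [573.5, 200.9, 155.5]
ee_rot: [179.9, 0.2, 95.8]
force: [1.1, -0.1, -2.1]
finger_gap: 0.577
finger_force: 41.9
```

>>> {"method": "arm_command", "body": {
  "plan": "0 0 1 0 0 0 1; 0 0 2 0 0 0 1; 0 0 3 0 0 0 1; 0 0 4 0 0 0 1; 0 0 4 0 0 0 1; 0 0 4 0 0 0 1"
}}

```text
time_s: 32.78
tool_pos: [573.4, 200.8, 152.1]
ee_rot: [179.9, 0.2, 95.8]
force: [-1.4, -1.1, 4.1]
finger_gap: 0.571
finger_force: 42.2
```

Contact; release and lift.

>>> {"method": "arm_command", "body": {
  "plan": "0 0 0 0 0 0 -1; 0 0 0 0 0 0 -1; 0 0 0 0 0 0 -1; 0 0 0 0 0 0 -1; 0 0 0 0 0 0 -1; 0 0 0 0 0 0 -1; 0 0 -8 0 0 0 -1; 0 0 -28 0 0 0 -1; 0 0 -60 0 0 0 -1; 0 0 -95 0 0 0 -1; 0 0 -120 0 0 0 -1; 0 0 -125 0 0 0 -1"
}}

```text
time_s: 33.78
tool_pos: [575.3, 202.7, 282.6]
ee_rot: [179.3, -0.0, 95.8]
force: [0.4, 0.1, 0.4]
finger_gap: 1.004
finger_force: 0.0
```

>>> {"method": "arm_command", "body": {
  "plan": "0 0 0 0 0 0 -1; 0 0 0 0 0 0 -1; 0 0 0 0 0 0 -1; 0 0 0 0 0 0 -1; 0 0 0 0 0 0 -1; 0 0 0 0 0 0 -1"
}}

```text
time_s: 34.28
tool_pos: [572.7, 200.9, 275.2]
ee_rot: [-180.0, 0.2, 95.8]
force: [0.2, -0.4, 0.3]
finger_gap: 1.0
finger_force: 0.0
```

```bash
python3 - <<'E'
from h import *
c=cam('side'); P=xyzmap(c)
o=np.array([515.6,233.4]); a=np.radians(6); R=np.array([[np.cos(a),-np.sin(a)],[np.sin(a),np.cos(a)]])
for n,g,r,z in(('A',(568,276),25,(163,180)),('B',(573,201),25,(163,180)),('S',(472,229),16,(141,156))):
    s=blob(P,c['image'],g,r+12,*z,True); x=circ(s,r,g,None); t=blob(P,c['image'],g,r+5,150,215); print(n,len(s),np.round(x,1),'tray',np.round(R.T@(x-o),1),'top',t[:,2].max())
for n,g,r,z in(('PL',(437.7,-11.6),25,(87,104)),('PS',(556.4,-8),16,(65,80))):
    s=blob(P,c['image'],g,r+20,*z,True); print(n,np.round(circ(s,r,g,None),1))
q=blob(P,c['image'],(526,235),140,76,97).astype(np.float32); print(cv2.minAreaRect(q[:,:2].copy()))
delta(573,201,270,96)
cv2.imwrite('pics/c9.png',cv2.resize(c['image'][90:270,100:290,::-1],None,fx=3.2,fy=3.2))
E
```

```text
A 93 [570.1 277.3] tray [58.8 38. ] top 207.0881241324471
B 112 [572.4 201.1] tray [ 53.2 -38. ] top 206.70191229564637
S 66 [472.3 229.3] tray [-43.5   0.5] top 181.14113201150928
PL [437.5 -11.2]
PS [556.7  -7.7]
((525.1575927734375, 234.39236450195312), (170.67347717285156, 157.60809326171875), 6.379899501800537)
t 34.33 at [572.8 201.  275.4] [179.98   0.2   95.79] gap 1.001 F [ 0.4 -0.6 -0.8] q7 -27 -> [0.  0.2 5.4] [ 0.   0.2 -0.2]
```

View pics/c9.png

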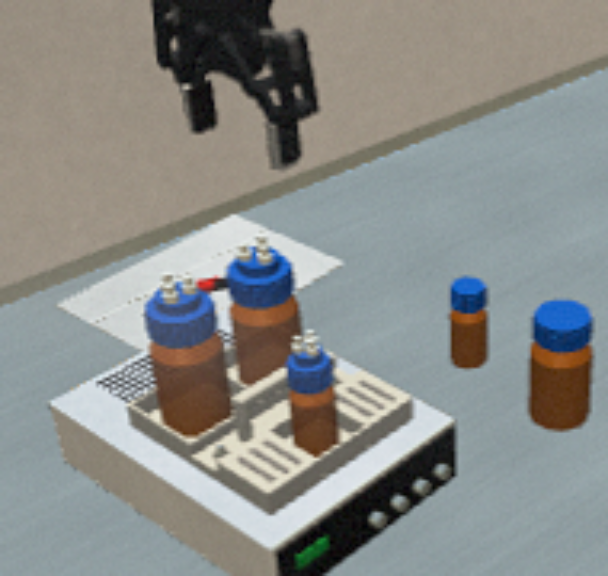

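```bash
python3 -c "
from plant import env
print(env.sign_off())"
```

```text
the job is handed in; nothing more can be done
None
```

The job is handed in: by the last camera check the tray sits flat over both pins, all three tubing-cap bottles stand upright in their pockets and the two plain bottles are where they started; I never reached for the beaker or flask, but did not re-measure them, and no verdict was returned.

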